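# Open the bread-bag clip drawer by its hidden catch

## Task

The bag clips for packing are in the drawer of the longer of the two steel clip boxes. Push that box's crumb cover by its upright tab fully along the front edge until the recess beneath is clear, then reach down into the recess and press the catch right down so that the drawer comes all the way out. Leave the cover open and the drawer out, and do not shift the cover of the shorter box.

Things in the scene. Friction and masses are not known exactly. Their poses are not given: they have to be found in the camera images.
- long_box: Longer steel clip box, fixed, 240 mm long (y) x 130 deep (x); origin: centre of underside; drawer front faces -x. Rear half (x above -2 mm) is 85 high. Front half is a deck 60 high with a lip (x -65 to -59, top 69 high). In the deck is a recess, x -52 to -8, y +8 to +90 mm, at first hidden under the crumb cover; its floor is the catch, a black pad, top 45 mm high.
- long_box_cover (a joint): Slide of the long box's cover, m: 0 closed, 0.080 fully open, towards the box's -y; 1.5 N friction, stays where left. Plate 53 mm wide, top 65 mm high. At its +y end stands a tab 8 thick (y), 44 wide (x -52 to -8), top 85 high: at 0 it spans y +86 to +94, at 0.080 y +6 to +14, just clear of the recess. Push its +y face; the deck from it to y +120 is free, no end wall.
- long_box_drawer (a joint): Opening of the long box's drawer, m: 0 flush, 0.025 out, towards the box's -x; no handle, stays where left. Pressing the catch in the recess pushes it out 2.5 mm for each mm: the catch goes straight down 10 mm (pad top from 45 to 35 mm above the box's underside) against about 4 to 6 N, and stays down.
- short_box_cover (a joint): Slide of the crumb cover of the shorter clip box, m: 0 closed, 0.052 open. This box is the same in build, height and depth but only 170 mm long, and is not the one wanted. It stands on the other side of the table, left or right, from the long box.

How it is judged:
On the way, in this order (a step that is already met when the one before it is completed fails the run):
1. the long box's cover is slid open (60 mm or more of 80) while the drawer is still in (value of joint long_box_cover above 0.06 m and value of joint long_box_drawer below 0.01 m), for 0.1 s.
2. the catch is pressed and the drawer is out (value of joint long_box_cover above 0.06 m and value of joint long_box_drawer above 0.019 m), for 0.2 s.
At the end, for the whole second after the job is handed in: the long box's cover is open by at least 60 mm of its 80, its drawer is out by at least 19 mm of 25, and the short box's cover is open by less than 25 mm (it starts at 0 to 10) (all of step 2 and value of joint short_box_cover below 0.025 m); the robot touches nothing.
It fails at once if the short box's cover is pushed open (25 mm or more) (value of joint short_box_cover above 0.025 m).
It also fails if it takes over 32 s, if anything falls off the work surface, if the arm or the gripper's body presses on something with over 40 N, if the wrist force passes 120 N, or if a joint passes its speed limit or range.

## Robot

A 6-joint arm with a two-finger parallel gripper is mounted at the origin on the work surface. World frame = base frame: x ahead of the robot, y to its left, z up, the work surface at z = 0. Lengths are in m, angles in rad, forces in N, time in s.
With the tool pointing down it reaches from about 0.25 to 0.775 m from the base axis. Payload 8.9 kg.
Tool frame: the origin (TCP) lies midway between the tips of the shut fingers; the grasp point (between the pads) lies 19 mm behind it; z points along the fingers, y is the line along which they close (so a half turn about z gives the same grasp; the last joint's range is limited). The gripper opens to 85 mm and grips with 20 to 120 N. Pads are 22 mm wide; open, the fingers measure 114 mm over their backs; the gripper's body (76 mm by 85 mm) begins 54 mm behind the grasp point. The pads swing forward as they close: fully open they stand 13 mm farther back than shut.
Start: joints at [-1.288, 0.291, -0.153, 1.127, 0, 1.431], TCP at [0.215, -0.479, 0.231] pointing down, gripper open.
Joint ranges: [-2.52, 2.52], [-0.91, 1.74], [-1.3, 1.37], [-1.96, 2.02], [-1.52, 1.47], [-3.14, 3.14]. Speed limits (rad/s): [2.22, 2.22, 2.79, 3.14, 3.14, 3.14].

## Interface

Orientations are given as a unit quaternion [w, x, y, z].
In Python, from cell import bot, get_image gives the robot as it stands. The module is installed in compiled form; this text tells all that it offers.
- The arm moves only by the tool move_arm, never from a script. Its argument "moves" is one flat list of numbers, 5 for each row, row after row: the shift along the tool's x, y, z in mm, then the turn about the tool's z in rad, then the closure, from 0 (fully open) to 1 (shut). In form: [x, y, z, twist, fingers, x, y, z, twist, fingers, ...]. A call has exactly 8 rows; each row is the pose to reach, as a shift and turn from the pose commanded when the call began, along the tool's axes at that moment; what a row does not reach only later rows make up. A row lasts 1/10 s, in which the tool goes at most 50 mm and 8.59 degrees, less where a joint would pass 70% of its speed; a pose out of reach is approached as far as the arm can. A call with a gripper value outside its range is refused whole. The fingers move at their own pace and stop on an object; the grip force is fixed at half the most. Time passes only in rows, so rows that repeat a pose let the fingers close, or fill a call up. It gives the time, the measured TCP pose, the force, the opening and the grip force at its end, in the units of the state.
- bot.sense(): the state, without advancing time (a new reading comes with each control period).
- get_image(name): name is "scene" or "top" or "wrist"; returns a dict with "img" (400x640x3 uint8, red, green, blue), "fx", "fy", "cx", "cy" (pixels), "pose" (4x4, takes a point from camera to world coordinates). Camera axes: x right, y up, looking along -z (the intrinsics and any distortion apply to the point x, -y, -z); pixel columns grow to the right and rows downward; lengths in m; the calibration is good to about 2 mm. The wrist camera is an equidistant fisheye: a pixel r from the principal point sees the ray r / f radians off the axis. A picture is of the moment at which its call begins. There is no depth.
- bot.hand_in(): hands the job in; it is judged then, once.
The state is a dict: "t": time; "joint_pos": joint angles; "qvel": joint speeds; "joint_efforts": joint torques, N m; "tool_pos": TCP position; "ee_rot": TCP orientation; "force": force on the tool from outside, world axes, zero at the start; "torque": the same for the moment, N m; "width": finger opening in m; "finger_force": force on a finger pad.
Only numpy, scipy, OpenCV 4.12 (cv2) and the standard library are available. Lean on these libraries where they do the work, as an engineer would, in place of code of your own. Each camera call takes 0.05 s, during which the arm holds its last target. There are 200 camera calls.

## Working session

There is one attempt and no reset: what is moved stays moved. The work goes in short steps, Python scripts to look and compute and a tool call to move; the robot and the scene stay as the last step left them, time stands still between calls to the robot, and variables do not carry over. Pictures are saved under pics/ and viewed, at most 10 in all, crops included, and the job is handed in when it is done.

Besides the shell and the picture viewer there is one more tool, called after "Emit:" as name(argument=value, ...), one argument or row to a line, values as JSON. move_arm: Moves the arm, as the interface text tells. Its arguments: {"type":"object","properties":{"moves":{"type":"array","items":{"type":"number"}}},"required":["moves"]}

```bash
mkdir -p pics
cat > h.py <<'E'
import numpy as np,cv2,pickle
from cell import bot,get_image
def snap(n,f):
    d=get_image(n); cv2.imwrite('pics/'+f+'.png',d['img'][:,:,::-1]); pickle.dump(d,open(f+'.pkl','wb')); return d
def toz(d,u,v,z):
    P=np.array(d['pose']); r=np.array([(u-d['cx'])/d['fx'],-(v-d['cy'])/d['fy'],-1]); r=P[:3,:3]@r; o=P[:3,3]
    return o+r*(z-o[2])/r[2]
E
python3 - <<'E'
from h import *
a=snap('top','top1')
print(np.array(a['pose']).round(3),a['fx'],a['cx'],a['cy'],a.keys()); s=bot.sense(); print(s['t'],s['tool_pos'],s['ee_rot'])
E
```

```text
[[-0.     0.991 -0.134  0.424]
 [-1.     0.004  0.028  0.002]
 [ 0.028  0.134  0.991  0.904]
 [ 0.     0.     0.     1.   ]] 435.4238264738443 318.4340185833866 198.98915101824426 dict_keys(['img', 'fx', 'fy', 'cx', 'cy', 'pose'])
0.05 [ 0.21481392 -0.4785777   0.23075174] [-6.35786240e-04  9.77843652e-01  2.09335579e-01 -5.36332939e-05]
```

View pics/top1.png

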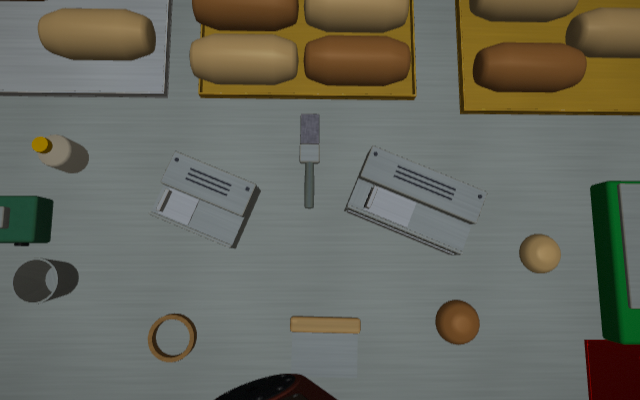

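The top view shows the short box at about (205,200) and the long box at about (415,200), with its tab at the left end, near (375,197). I'll enlarge the long box.

Run:
```python
from h import *
d=pickle.load(open('top1.pkl','rb'))
c=d['img'][140:260,340:495,::-1]
cv2.imwrite('pics/c1.png',cv2.resize(c,None,fx=5,fy=5,interpolation=cv2.INTER_CUBIC))
```

```text
(no output)
```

View pics/c1.png

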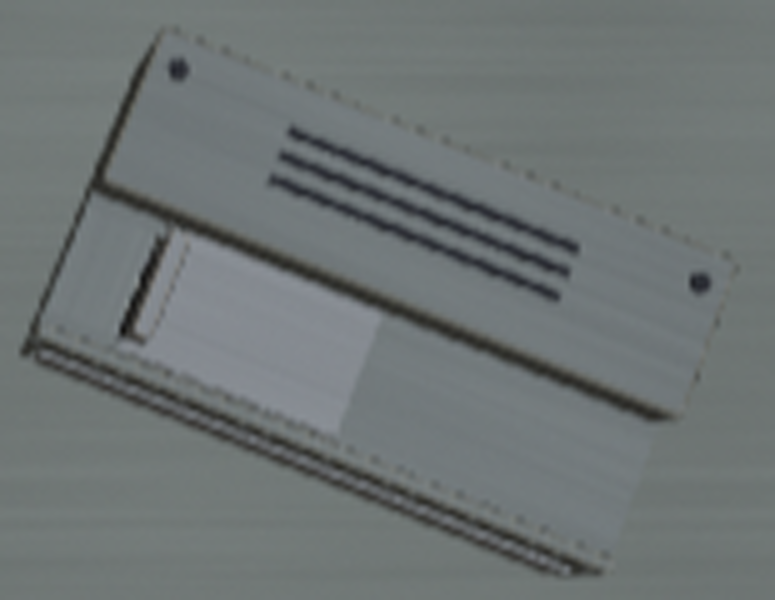

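The crop shows these corners (crop px): the rear block top at (163,27), (738,265), (97,185) and (678,418), the lip ends at about (25,352) and (603,572), and the tab top at its left end.

```bash
cat >> h.py <<'E'
def fit(L,W):
    L=np.array(L);W=np.array(W);a=L-L.mean(0);b=W-W.mean(0)
    th=np.arctan2((a[:,0]*b[:,1]-a[:,1]*b[:,0]).sum(),(a*b).sum())
    R=np.array([[np.cos(th),-np.sin(th)],[np.sin(th),np.cos(th)]]);t=W.mean(0)-R@L.mean(0)
    return th,R,t,(W-(L@R.T+t))*1e3
E
python3 - <<'E'
from h import *
from scipy.spatial.transform import Rotation as Ro
d=pickle.load(open('top1.pkl','rb'))
pts=[(163,27,85,65,120),(738,265,85,65,-120),(97,185,85,-2,120),(678,418,85,-2,-120)]
W=[toz(d,340+(u+.5)/5-.5,140+(v+.5)/5-.5,z/1e3)[:2] for u,v,z,_,_ in pts]
L=[(x/1e3,y/1e3) for *_,x,y in pts]
th,R,t,res=fit(L,W); print(th,t,res.round(1))
for u,v,z in [(165,235,85),(122,333,85),(190,240,85),(140,342,85),(25,352,69),(603,572,69),(380,318,65),(338,432,65)]:
    w=toz(d,340+(u+.5)/5-.5,140+(v+.5)/5-.5,z/1e3)[:2]; print((R.T@(w-t)*1e3).round(1))
s=bot.sense(); q=s['ee_rot']; M=Ro.from_quat([q[1],q[2],q[3],q[0]]).as_matrix(); print(M.round(3))
for l in [(-30,110,0),(-30,20,0),(-30,60,0)]: print(l,R@np.array(l[:2])/1e3+t)
E
```

```text
-0.3914062955610481 [ 0.53488378 -0.21026686] [[-0.2 -1.1]
 [-1.   0.3]
 [-0.6 -0.2]
 [ 1.9  1. ]]
[-10.5  88.3]
[-51.9  89.7]
[-8.6 78.8]
[-52.5  82.1]
[-70.7 120.4]
[ -64.1 -116.7]
[-4.3 -3.1]
[-52.4  -3.8]
[[ 0.912  0.409 -0.   ]
 [ 0.409 -0.912  0.001]
 [ 0.    -0.001 -1.   ]]
(-30, 110, 0) [ 0.54911633 -0.09714111]
(-30, 20, 0) [ 0.51478235 -0.18033473]
(-30, 60, 0) [ 0.5300419  -0.14335979]
```

Emit:
move_arm(
  moves=[40,-18,5,-0.095,1,80,-37,10,-0.19,1,120,-55,16,-0.285,1,160,-74,22,-0.38,1,200,-92,28,-0.475,1,240,-111,34,-0.57,1,280,-130,40,-0.665,1,320,-148,45,-0.758,1],
)

```text
t: 0.85
tool_pos: [0.4469, -0.2111, 0.1857]
ee_rot: [-0.0, 0.83, 0.558, -0.0]
force: [1.2, -0.8, -0.2]
width: -0.0001
finger_force: 0.0
```

```bash
cat >> h.py <<'E'
from scipy.spatial.transform import Rotation as Ro
TH=-0.3914;T=np.array([.53488,-.21027]);RB=np.array([[np.cos(TH),-np.sin(TH)],[np.sin(TH),np.cos(TH)]])
def go(x,y,z):
    s=bot.sense(); q=s['ee_rot']; M=Ro.from_quat([q[1],q[2],q[3],q[0]]).as_matrix(); p=np.array(s['tool_pos'])
    w=np.append(RB@np.array([x,y])/1e3+T,z/1e3)
    yaw=np.arctan2(M[1,0],M[0,0])
    print('t',s['t'],'box',(RB.T@(p[:2]-T)*1e3).round(1),p[2],'move',(M.T@(w-p)*1e3).round(1),'twist',yaw-(TH+np.pi/2),'F',np.round(s['force'],1),'w',s['width'])
E
python3 -c "
from h import *
go(-30,115,150)"
```

```text
t 0.85 box [-81.  -34.4] 0.1857473310445726 move [149.1  51.7  35.7] twist 0.0042549311573043536 F [ 1.2 -0.8 -0.2] w -5.171918577481436e-05
```

Emit:
move_arm(
  moves=[30,10,7,0,1,60,20,14,0,1,90,31,21,0,1,120,41,28,0,1,149,52,36,0,1,149,52,36,0,1,149,52,36,0,1,149,52,36,0,1],
)

```text
t: 1.65
tool_pos: [0.5506, -0.0955, 0.1502]
ee_rot: [-0.0, 0.831, 0.556, -0.0]
force: [0.3, 0.0, 0.3]
width: -0.0005
finger_force: 0.0
```

```bash
python3 -c "
from h import *
go(-30,115,67)
snap('scene','s1');snap('top','t2')
i=cv2.imread('pics/t2.png')[120:270,330:500];j=cv2.imread('pics/s1.png')
cv2.imwrite('pics/c2.png',cv2.resize(i,None,fx=4,fy=4,interpolation=cv2.INTER_CUBIC))"
```

```text
t 1.65 box [-29.3 112.1] 0.15022973089600736 move [ 2.9 -0.7 83.2] twist -3.6688032839959916e-05 F [0.3 0.  0.3] w -0.0005033940255869773
```

View pics/s1.png

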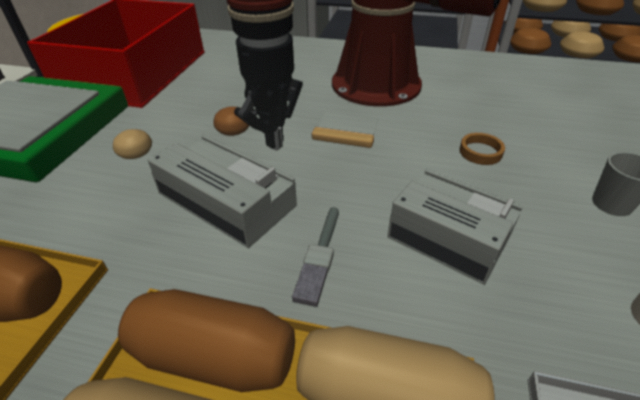

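The scene view shows the shut fingers at about (275,140), above the tab end of the long box. I'll descend behind the tab.

Emit:
move_arm(
  moves=[4,-1,15,0,1,5,-1,30,0,1,5,-1,45,0,1,5,-1,60,0,1,5,-1,72,0,1,5,-1,80,0,1,5,-1,83,0,1,5,-1,83,0,1],
)

```text
t: 2.55
tool_pos: [0.5521, -0.0902, 0.0672]
ee_rot: [-0.0, 0.831, 0.556, -0.0]
force: [1.0, -1.4, 0.4]
width: -0.0004
finger_force: 0.0
```

```bash
python3 -c "
from h import *
go(-30,80,67)"
```

```text
t 2.55 box [-29.9 117.6] 0.06724340145128743 move [-37.6  -0.1   0.2] twist 0.00016374406425256893 F [ 1.  -1.4  0.4] w -0.00036962915504550156
```

No contact with the deck. Next I'll push in -tool-x, 5 mm per row at first.

Emit:
move_arm(
  moves=[-7,0,0,0,1,-14,0,0,0,1,-21,0,0,0,1,-28,0,0,0,1,-35,0,0,0,1,-42,0,0,0,1,-49,0,0,0,1,-56,0,0,0,1],
)

```text
t: 3.35
tool_pos: [0.5306, -0.1423, 0.0673]
ee_rot: [0.0, 0.831, 0.556, 0.0]
force: [0.9, 2.3, 0.8]
width: -0.0001
finger_force: 0.9
```

```bash
python3 -c "
from h import *
go(-30,30,67)
snap('top','t3')
i=cv2.imread('pics/t3.png')[120:270,330:500]
cv2.imwrite('pics/c3.png',cv2.resize(i,None,fx=4,fy=4,interpolation=cv2.INTER_CUBIC))"
```

```text
t 3.35 box [-29.8  61.2] 0.06734544728510726 move [-31.2  -0.2   0.3] twist 0.0003616783118036704 F [0.9 2.3 0.8] w -0.00011508806399503412
```

View pics/c3.png

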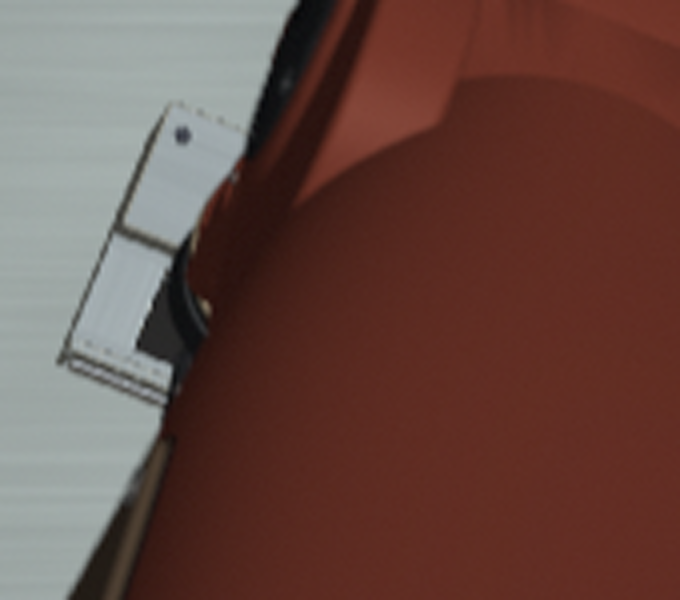

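The crop shows the dark recess opening at about (160,320), so the cover is moving under roughly 2 N. I'll carry on to the stop.

Emit:
move_arm(
  moves=[-7,0,0,0,1,-14,0,0,0,1,-21,0,0,0,1,-27,0,0,0,1,-31,0,0,0,1,-34,0,0,0,1,-36,0,0,0,1,-36,0,0,0,1],
)

```text
t: 4.2
tool_pos: [0.5168, -0.1753, 0.0672]
ee_rot: [0.0, 0.831, 0.556, -0.0]
force: [-0.5, 1.2, 0.1]
width: -0.0002
finger_force: 0.0
```

```bash
python3 -c "
from h import *
go(-30,23,67)"
```

```text
t 4.2 box [-30.   25.4] 0.06722717629557107 move [-2.4  0.   0.2] twist 0.00010314105973074916 F [-0.5  1.2  0.1] w -0.00018081439168012224
```

Not at the stop yet; I'll go in 1 mm steps and watch the force.

Emit:
move_arm(
  moves=[-1,0,0,0,1,-1,0,0,0,1,-2,0,0,0,1,-2,0,0,0,1,-3,0,0,0,1,-3,0,0,0,1,-3,0,0,0,1,-3,0,0,0,1],
)

```text
t: 5.0
tool_pos: [0.5166, -0.1758, 0.0673]
ee_rot: [-0.001, 0.831, 0.557, 0.002]
force: [4.5, 9.9, 2.3]
width: -0.0002
finger_force: 5.7
```

It's at the stop, with the force up to 11 N. I'll back off to mid-recess and look.

Emit:
move_arm(
  moves=[4,0,0,0,1,10,0,-2,0,1,16,0,-2,0,1,22,0,-2,0,1,27,0,-2,0,1,27,0,-2,0,1,27,0,-2,0,1,27,0,-2,0,1],
)

```text
t: 5.8
tool_pos: [0.5261, -0.153, 0.0693]
ee_rot: [0.0, 0.831, 0.556, -0.0]
force: [0.3, -0.1, -0.2]
width: -0.0
finger_force: 0.0
```

```bash
python3 -c "
from h import *
go(-30,50,35)
snap('wrist','w1')"
```

```text
t 5.8 box [-29.9  49.6] 0.06926191516809385 move [ 0.4 -0.1 34.3] twist 0.0002674522801571211 F [ 0.3 -0.1 -0.2] w -1.2669223012342354e-05
```

View pics/w1.png

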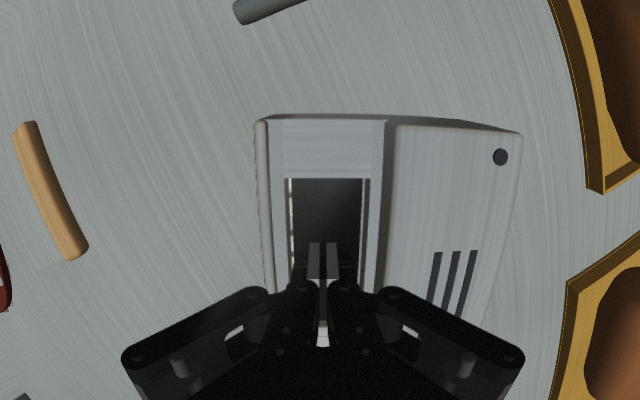

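The wrist view shows the recess clear (columns 291–362, rows 178–280) with the fingers centred over it at about column 323. Now I'll press down.

Emit:
move_arm(
  moves=[0,0,8,0,1,0,0,16,0,1,0,0,22,0,1,0,0,26,0,1,0,0,29,0,1,0,0,32,0,1,0,0,34,0,1,0,0,34,0,1],
)

```text
t: 6.65
tool_pos: [0.5245, -0.1521, 0.036]
ee_rot: [-0.001, 0.831, 0.556, -0.001]
force: [-13.4, 3.9, 18.1]
width: -0.0001
finger_force: 1.6
```

Emit:
move_arm(
  moves=[0,0,1,0,1,0,0,1,0,1,0,0,2,0,1,0,0,2,0,1,0,0,3,0,1,0,0,3,0,1,0,0,3,0,1,0,0,3,0,1],
)

```text
t: 7.45
tool_pos: [0.5237, -0.152, 0.0348]
ee_rot: [-0.001, 0.831, 0.556, -0.001]
force: [-24.9, 7.8, 45.9]
width: -0.0003
finger_force: 14.7
```

Emit:
move_arm(
  moves=[0,0,-4,0,1,0,0,-12,0,1,0,0,-24,0,1,0,0,-40,0,1,0,0,-60,0,1,0,0,-80,0,1,0,0,-100,0,1,0,0,-100,0,1],
)

```text
t: 8.25
tool_pos: [0.5283, -0.1537, 0.1354]
ee_rot: [0.002, 0.831, 0.556, 0.001]
force: [0.1, -0.1, -0.8]
width: -0.0003
finger_force: 0.0
```

```bash
python3 -c "
from h import *
go(-30,50,35)
snap('wrist','w2');snap('scene','s3')
i=cv2.imread('pics/w2.png')[80:330,220:560]
cv2.imwrite('pics/c4.png',cv2.resize(i,None,fx=2.3,fy=2.3,interpolation=cv2.INTER_CUBIC))"
```

```text
t 8.25 box [-27.7  49.8] 0.1353880671494788 move [  0.2  -2.8 100.4] twist 0.000486096328749408 F [ 0.1 -0.1 -0.8] w -0.0002855134626374298
```

View pics/w2.png

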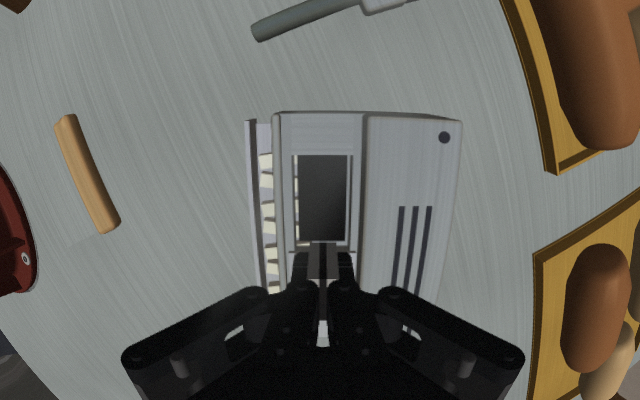

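The wrist view shows the drawer out, with clips visible between its front (column 246) and the lip (column 274). I'll measure how far out it is.

Run:
```python
from h import *
d=pickle.load(open('w2.pkl','rb'));P=np.array(d['pose'])
def f(u,v,z):
    a,b=(u-d['cx'])/d['fx'],(v-d['cy'])/d['fy'];r=np.hypot(a,b);k=np.sin(r)/r
    w=P[:3,:3]@np.array([a*k,-b*k,-np.cos(r)]);o=P[:3,3];p=o+w*(z-o[2])/w[2];return (RB.T@(p[:2]-T)*1e3).round(1)
print('lip',f(274,118,.069),'rear corner',f(462,122,.085))
for z in (.03,.04,.05,.055,.06): print(z,f(246,123,z))
```

```text
lip [-59.1 117.4] rear corner [ 66.3 118.8]
0.03 [-88.3 111.8]
0.04 [-85.9 112.6]
0.05 [-83.4 113.3]
0.055 [-82.2 113.6]
0.06 [-81. 114.]
```

View pics/s3.png

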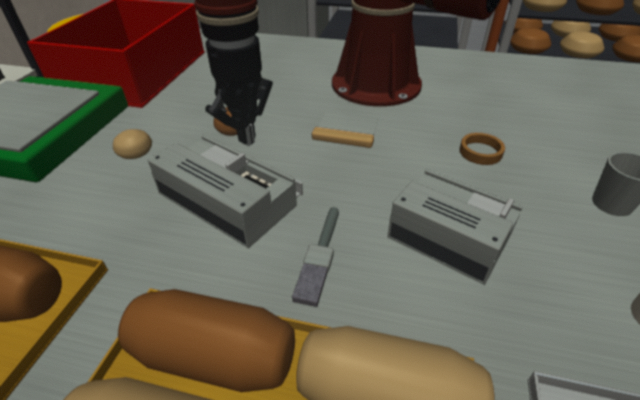

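The scene view shows the drawer protruding at about (300,188), the cover open and the short box untouched. I'll move clear and check the opening from the top camera.

Emit:
move_arm(
  moves=[-20,0,-10,0,1,-55,0,-20,0,1,-90,0,-30,0,1,-125,0,-40,0,1,-160,0,-40,0,1,-195,0,-40,0,1,-230,0,-40,0,1,-250,0,-40,0,1],
)

```text
t: 9.15
tool_pos: [0.4295, -0.3859, 0.1711]
ee_rot: [-0.001, 0.831, 0.556, -0.0]
force: [-0.3, -0.1, 0.8]
width: -0.0001
finger_force: 0.0
```

Run:
```python
from h import *
d=snap('top','t5')
cv2.imwrite('pics/c5.png',cv2.resize(d['img'][140:260,340:495,::-1],None,fx=5,fy=5,interpolation=cv2.INTER_CUBIC))
```

```text
(no output)
```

View pics/c5.png

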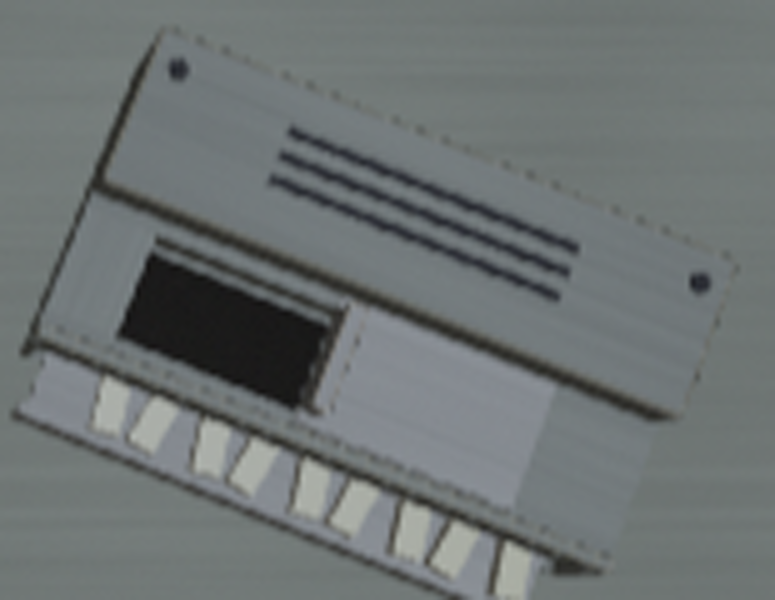

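The crop shows the recess fully clear, the cover tab at its right end (about (325,360)), and the drawer front edge from (15,413) to (455,598).

Run:
```python
from h import *
d=pickle.load(open('t5.pkl','rb'))
for u,v in [(15,413),(455,598)]:
  for z in (.03,.045,.055): print(z,(RB.T@(toz(d,340+(u+.5)/5-.5,140+(v+.5)/5-.5,z)[:2]-T)*1e3).round(1))
d=pickle.load(open('top1.pkl','rb'))
print((RB.T@(toz(d,340+(560+.5)/5-.5,140+(573+.5)/5-.5,.045)[:2]-T)*1e3).round(1))
```

```text
0.03 [-89.9 113.3]
0.045 [-91.5 114. ]
0.055 [-92.6 114.5]
0.03 [-91.  -77.6]
0.045 [-92.6 -73.6]
0.055 [-93.7 -71. ]
[ -67.5 -108.8]
```

The drawer reads about 25 mm out (from −67 to −92 mm). I'll hand in.

```bash
python3 -c "
from cell import bot
print(bot.hand_in())"
```

```text
the job is handed in; nothing more can be done
None
```

I handed the job in at about 9 s, but it returned no verdict: the long box's cover is pushed to its stop, its drawer measures about 25 mm out, the short box looked untouched, and the arm is clear.

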